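# Click open the wide tilt-out bin on the foyer credenza

### The arm

A 6-joint arm with a two-finger parallel gripper is mounted at the origin on the work surface. World frame = base frame: x ahead of the robot, y to its left, z up, the work surface at z = 0. Lengths are in m, angles in rad, forces in N, time in s.
With the tool pointing down it reaches from about 0.4 to 0.825 m from the base axis. Payload 7 kg.
Tool frame: the origin (TCP) lies at the centre of the arm's flange, where the gripper is bolted on; the fingertips stand 178 mm ahead of it and the grasp point (between the pads) lies 159 mm ahead of it; x points along the fingers, z is the direction in which the jaws open and shut, and the axes are right-handed (so a half turn about x gives the same grasp; the last joint's range is limited). The gripper opens to 88 mm and grips with 3 to 60 N. Pads are 19 mm wide; open, the fingers measure 130 mm over their backs; the gripper's body (78 mm by 193 mm) begins 47 mm behind the grasp point.
Start: joints at [1.477, 0.359, 0.012, 0, -1.224, -0.288], TCP at [0.252, 0.626, 0.405] pointing down, gripper open.
Joint ranges: [-3.07, 3.07], [-1.43, 2.12], [-1.02, 1.25], [-3.03, 1.67], [-3.05, -0], [-3.03, 3.03]. Speed limits (rad/s): [2.39, 2.39, 3.01, 3.14, 3.14, 3.14].

### API

Orientations are given as [roll, pitch, yaw] about the fixed x, y, z axes, in that order (R = Rz(yaw) Ry(pitch) Rx(roll)).
In Python, from station import telemetry, optics, job_done, finder gives the robot as it stands.
- The arm moves only by the tool play_rows, never from a script. Its argument "steps" is a list of rows, each an object of numbers: "gripper": the opening, from 0 (shut) to 1 (fully open); "tx", "ty", "tz": the shift along the tool's x, y, z in units of 25 mm (1.0 is 25 mm); "ax", "ay", "az": the turn, a rotation vector about the tool's x, y, z in units of 6 degrees (1.0 is 6 degrees). In form: [{"gripper": .., "tx": .., "ty": .., "tz": .., "ax": .., "ay": .., "az": ..}, ...]. A call has 1 to 20 rows; each row shifts and turns the commanded pose from where the row before left it, along the tool's axes as they then stand; what a row does not reach is not made up. A row lasts 1/12 s, in which the tool goes at most 41.7 mm and 7.16 degrees, less where a joint would pass 70% of its speed; a pose out of reach is approached as far as the arm can. A call is refused whole if a number of a shift passes 1 or a number of a turn 1, either way. A call with a gripper value outside its range is refused whole. The fingers move at their own pace and stop on an object; "newtons" is the grip in N (left out, the last holds). Time passes only in rows, so rows that do not move let the fingers close. It gives the time, the measured TCP pose, the force and the opening at its end, in the units of the state.
- telemetry.get_state(): the state, without advancing time (a new reading comes with each control period).
- optics.grab_frame(name): name is "side" or "top"; returns the picture (384x512x3 uint8, red, green, blue); there is no depth.
- optics.calibration(name): a dict with "fx", "fy", "cx", "cy" (pixels), "T" (4x4, takes a point from camera to world coordinates). Camera axes: x right, y down, z forward; pixel columns grow to the right and rows downward; lengths in m; the calibration is good to about 2 mm. A picture is of the moment at which its call begins. calibration takes no time and is no camera call.
- job_done(): hands the job in, once; it reports no verdict.
Trained networks look in the newest picture that a camera, given by its name, has taken for a name from the list of things; names that differ only in an ending like _2 or _b are one class to them, and where a whole thing is asked for, a point or a joint stands for the part that bears it (a point fixed in the world has none). Each returns a list of dicts, best first, with "confidence" (0 to 1); they miss things now and then, are a little off and sometimes report something else, mostly with a low value. They report only what shows in the picture. A call takes as long as a camera call. They do not tell look-alikes from the thing itself.
- finder.look_for(query, camera): "extent" ([left, top, right, bottom] in pixels, round what is visible of it).
- finder.silhouettes(query, camera): "pixels" (384x512 bool, what is visible of it) and "extent" ([left, top, right, bottom] in pixels, round what is visible of it).
- finder.pinpoint(query, camera): "location" ([row, column] in pixels: a listed point, or the origin of a listed thing).
The state is a dict: "t": time; "q": joint angles; "qd": joint speeds; "joint_efforts": joint torques, N m; "eef_pos": TCP position; "ee_rot": TCP orientation; "force": force on the tool from outside, world axes, zero at the start; "moment": the same for the moment, N m; "width": finger opening in m.
Only numpy, scipy, OpenCV 4.12 (cv2) and the standard library are available. Lean on these libraries where they do the work, as an engineer would, in place of code of your own. Each camera call takes 0.05 s, during which the arm holds its last target.

### The job

Two small wooden tilt-out bins stand on the credenza. Turn the knob on top of the wider bin clockwise until it clicks over into its open position and the bin's front panel swings out, then let go. Leave the narrow bin's knob as it is, and the perfume bottle on the wide bin standing where it is.

Things in the scene. Friction and masses are not known exactly. Their poses are not given: they have to be found in the camera images.
- wide_grip (a point): Knob at the centre of the top of the wide bin (fixed, 320 wide, 200 deep, 120 high; mm): dark skirt 60 across, its top at z = 134; on it an upright steel bar grip 56 long, 14 thick, 34 tall (top at z = 168). Point on the knob's axis, 22 above the skirt, 12 below the bar's top. Turns with the knob: x along the bar's length, y across its thickness, z up. At 0 the bar runs from bin front to back.
- wide_knob (a joint): Turn of the wide bin's knob in rad, growing clockwise seen from above: 0 closed (at the start), 1.2 (70 degrees) clicked open, end stop 1.45. A spring detent resists with up to 0.2 N m until halfway (0.6), then pulls the knob on to 1.2; let go before halfway and it springs back. As it turns, the pale front panel tilts out towards the robot, about 23 mm at its top edge.
- narrow_knob (a joint): Turn of the identical knob at the centre of the top of the narrow bin (fixed, 170 mm wide, else like the wide one); 0 closed, as it starts. The two bins stand side by side, either one on the left, turned up to 23 degrees, fronts towards the robot.
- perfume: Amber glass perfume bottle, 44 by 30 by 58 mm, with a black cap 22 mm across (84 mm tall in all), standing loose on top of the wide bin, 105 to 125 mm from the knob's axis, towards the bin's right-hand end as seen from the robot. Origin at the centre of its underside, z up.
Not all that is in view belongs to the job. Several things have the shape of the perfume; the one meant has the colours described above.

How it is judged:
By the outcome, as a careful person would: the job done as asked, in the order asked, and still so for the second after the job is handed in, with the robot touching nothing.
It also fails if it takes over 30 s, if anything falls off the work surface, if the arm or the gripper's body presses on something with over 40 N, if the wrist force passes 120 N, or if a joint passes its speed limit or range.

## Working session

There is one attempt and no reset: what is moved stays moved. The work goes in short steps, Python scripts to look and compute and a tool call to move; the robot and the scene stay as the last step left them, time stands still between calls to the robot, and variables do not carry over. Pictures are saved under pics/ and viewed, and the job is handed in when it is done.

Besides the shell and the picture viewer there is one more tool, called after "Call:" by a JSON object that holds its "method" and its "body". play_rows: Moves the arm, as the interface text tells. Its arguments: {"type":"object","properties":{"steps":{"type":"array"},"newtons":{"type":"number"}},"required":["steps"]}

```bash
mkdir -p pics; ls; cat > h.py <<'E'
import numpy as np, cv2
from station import telemetry, optics, job_done, finder
def save(n,name):
    im=optics.grab_frame(n); cv2.imwrite(f'pics/{name}.png',im[:,:,::-1]); return im
def ray(cam,row,col):
    c=optics.calibration(cam);T=np.array(c['T'])
    d=np.array([(col-c['cx'])/c['fx'],(row-c['cy'])/c['fy'],1.])
    return T[:3,3],T[:3,:3]@d
def onz(cam,row,col,z):
    o,d=ray(cam,row,col); return o+d*(z-o[2])/d[2]
def proj(cam,p):
    c=optics.calibration(cam);T=np.array(c['T'])
    q=T[:3,:3].T@(np.array(p)-T[:3,3]); return q[1]/q[2]*c['fy']+c['cy'], q[0]/q[2]*c['fx']+c['cx']
E
python3 - <<'E'
from h import *
for c in ('top','side'):
    save(c,c+'1')
    for q in ('wide_grip','perfume'):
        print(c,q,finder.pinpoint(q,c))
    k=optics.calibration(c);print(k['fx'],np.round(k['T'],3).tolist())
s=telemetry.get_state();print({k:np.round(v,3) for k,v in s.items()})
E
```

```text
pics
top wide_grip [{'location': [183.5, 130.4], 'confidence': 0.65}]
top perfume [{'location': [189.4, 177.5], 'confidence': 0.84}, {'location': [268.1, 167.0], 'confidence': 0.75}, {'location': [259.4, 200.7], 'confidence': 0.61}, {'location': [130.3, 207.5], 'confidence': 0.56}]
388.34079376416594 [[0.008, -0.983, 0.181, 0.386], [-1.0, -0.012, -0.019, -0.058], [0.021, -0.181, -0.983, 1.119], [0.0, 0.0, 0.0, 1.0]]
side wide_grip [{'location': [240.5, 186.2], 'confidence': 0.96}]
side perfume [{'location': [211.6, 185.6], 'confidence': 0.73}, {'location': [222.2, 231.2], 'confidence': 0.63}, {'location': [280.5, 306.5], 'confidence': 0.59}, {'location': [311.5, 293.9], 'confidence': 0.57}]
379.6624251676716 [[-0.814, -0.345, 0.468, 0.15], [-0.581, 0.499, -0.643, 0.551], [-0.012, -0.795, -0.606, 0.691], [0.0, 0.0, 0.0, 1.0]]
{'t': np.float64(0.3), 'q': array([ 1.477,  0.359,  0.012, -0.   , -1.224, -0.288]), 'qd': array([-0.001, -0.002,  0.003,  0.   , -0.   ,  0.   ]), 'joint_efforts': array([-0.0000e+00, -5.8181e+01,  2.9282e+01,  6.9900e+00,  9.0000e-03,
       -0.0000e+00]), 'eef_pos': array([0.251, 0.626, 0.404]), 'ee_rot': array([ 0.149,  1.57 , -1.804]), 'force': array([-0.169, -0.475, -0.232]), 'moment': array([-0.03 , -0.022, -0.011]), 'width': np.float64(0.087)}
```

View pics/top1.png

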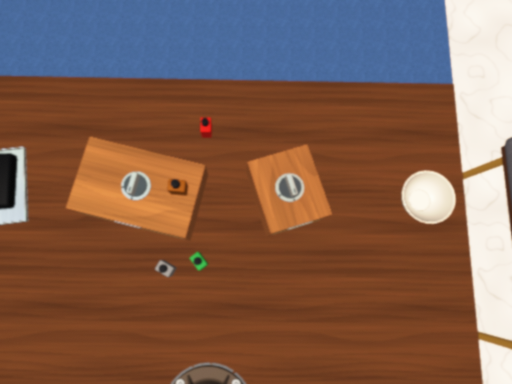

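View pics/side1.png

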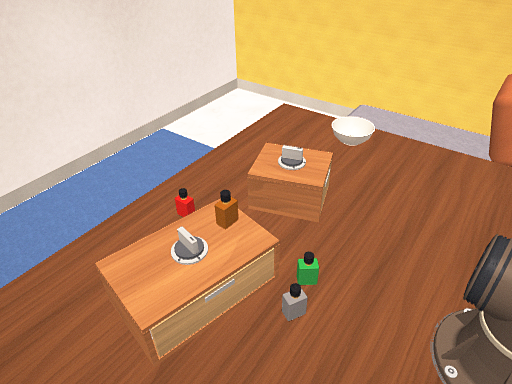

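The top view shows the wide bin at left (corners about col/row 90,137; 205,163; 187,238; 67,208). Its knob is at (136,185) and the amber bottle at (177,187). The narrow bin is at right, with its knob at (289,187). Grey and green bottles stand in front, a red one behind.

```bash
python3 - <<'E'
from h import *
c=[onz('top',r,k,.12) for k,r in ((90,137),(205,163),(187,238),(67,208))]
print(np.round(c,3), np.mean(c,0))
print('side lens',[np.round(np.linalg.norm(c[i]-c[(i+1)%4]),3) for i in range(4)])
for i,j in((0,1),(3,2)): d=c[j]-c[i]; print('long axis deg',np.degrees(np.arctan2(d[1],d[0])))
for i,j in((0,3),(1,2)): d=c[j]-c[i]; print('short axis deg',np.degrees(np.arctan2(d[1],d[0])))
def tri(a,b):
    o1,d1=ray('top',*a);o2,d2=ray('side',*b)
    A=np.c_[d1,-d2];t=np.linalg.lstsq(A,o2-o1,rcond=None)[0];p,q=o1+t[0]*d1,o2+t[1]*d2
    return (p+q)/2,np.linalg.norm(p-q)
print(tri((183.5,130.4),(240.5,186.2)))
print('side z.156',onz('side',240.5,186.2,.156))
print('perf',onz('top',189.4,177.5,.12),onz('side',222.2,231.2,.12))
im=cv2.imread('pics/top1.png')[145:235,75:215]; a=cv2.resize(im,None,fx=5,fy=5,interpolation=cv2.INTER_CUBIC);cv2.imwrite('pics/tz.png',a)
im=cv2.imread('pics/side1.png')[180:280,140:250]; a=cv2.resize(im,None,fx=5,fy=5,interpolation=cv2.INTER_CUBIC);cv2.imwrite('pics/sz.png',a)
E
```

```text
[[0.715 0.324 0.12 ]
 [0.648 0.016 0.12 ]
 [0.45  0.057 0.12 ]
 [0.523 0.368 0.12 ]] [0.58387701 0.19115347 0.12      ]
side lens [np.float64(0.315), np.float64(0.202), np.float64(0.319), np.float64(0.196)]
long axis deg -102.34004134419146
long axis deg -103.39853672179485
short axis deg 167.06397821940254
short axis deg 168.276007891526
(array([0.58214386, 0.19943454, 0.15584928]), np.float64(0.0007761588139568838))
side z.156 [0.58161762 0.19940848 0.156     ]
perf [0.57557564 0.08603573 0.12      ] [0.56836755 0.07651946 0.12      ]
```

View pics/tz.png

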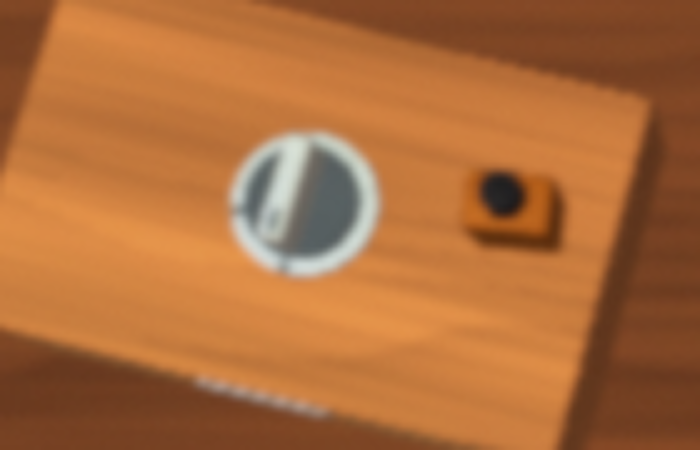

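View pics/sz.png

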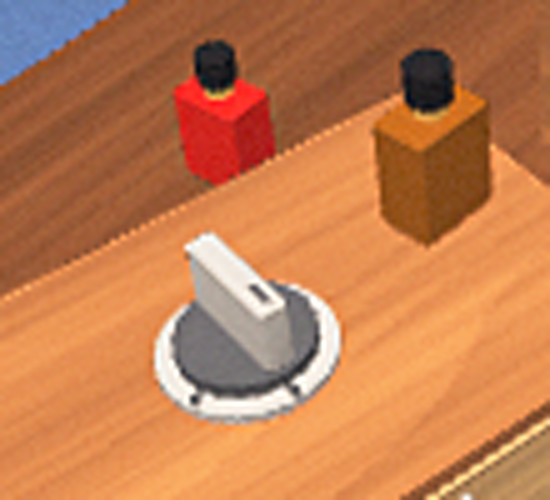

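```bash
python3 - <<'E'
from h import *
from scipy.spatial.transform import Rotation as R
s=telemetry.get_state();M=R.from_euler('xyz',s['ee_rot']).as_matrix();print(np.round(M,3))
print('toolz heading',np.degrees(np.arctan2(M[1,2],M[0,2])))
print('knob ring',onz('top',185.6,136,.128))
# bar-top ends
im=cv2.imread('pics/top1.png'); g=im[165:206,115:158].astype(int).min(2)
for a,b in (((173,134.5),(193.5,128.5)),):
    p,q=onz('top',*a,.168),onz('top',*b,.168);print('bartop',p,q,(p+q)/2,np.linalg.norm(p-q),np.degrees(np.arctan2(*(q-p)[1::-1])))
# side: bar top corners in zoom
def S(x,y): return onz('side',180+y/5,140+x/5,.168)
L1,L2,F1,F2=S(186,245),S(210,233),S(258,318),S(286,305)
print(np.round([L1,L2,F1,F2],4)); b=(L1+L2)/2;f=(F1+F2)/2
print('mid',(b+f)/2,np.linalg.norm(b-f),np.degrees(np.arctan2(*(f-b)[1::-1])))
# project hypotheses
for y in (166,167.5,169):
  u=np.array([np.cos(np.radians(y)),np.sin(np.radians(y))])
  for sg in(1,-1):
    p=np.r_[np.array([.582,.1985])+sg*.028*u,.168]; print(y,np.round(proj('top',p),1),np.round(proj('side',p),1))
E
```

```text
[[-0.     0.928 -0.373]
 [-0.001 -0.373 -0.928]
 [-1.     0.     0.001]]
toolz heading -111.87767087259482
knob ring [0.58279084 0.19237093 0.128     ]
bartop [0.60690537 0.18780295 0.168     ] [0.55468628 0.19961217 0.168     ] [0.58079583 0.19370756 0.168     ] 0.05353775459597001 167.25704726885365
[[0.6095 0.1941 0.168 ]
 [0.6066 0.1835 0.168 ]
 [0.5575 0.2074 0.168 ]
 [0.5535 0.1961 0.168 ]]
mid [0.58178882 0.19527616 0.168     ] 0.054153815563606766 166.142903356096
166 [193.4 126.2] [243.5 193.4]
166 [172.1 133. ] [228.4 178.2]
167.5 [193.5 126.5] [243.3 193.7]
167.5 [172.  132.7] [228.6 177.9]
169 [193.5 126.8] [243.1 194. ]
169 [172.  132.4] [228.7 177.6]
```

Knob axis is about (0.582, 0.194) with the bar heading 167°. Next I move above it with the tool height unchanged.

Call:
{"method": "play_rows", "body": {"steps": [{"gripper":0.6,"ty":0.98,"tz":0.58},{"gripper":0.6,"ty":0.98,"tz":0.58},{"gripper":0.6,"ty":0.98,"tz":0.58},{"gripper":0.6,"ty":0.98,"tz":0.58},{"gripper":0.6,"ty":0.98,"tz":0.58},{"gripper":0.6,"ty":0.98,"tz":0.58},{"gripper":0.6,"ty":0.98,"tz":0.58},{"gripper":0.6,"ty":0.98,"tz":0.58},{"gripper":0.6,"ty":0.98,"tz":0.58},{"gripper":0.6,"ty":0.98,"tz":0.58},{"gripper":0.6,"ty":0.98,"tz":0.58},{"gripper":0.6,"ty":0.98,"tz":0.58},{"gripper":0.6,"ty":0.98,"tz":0.58},{"gripper":0.6,"ty":0.98,"tz":0.58},{"gripper":0.6,"ty":0.98,"tz":0.58},{"gripper":0.6,"ty":0.98,"tz":0.58},{"gripper":0.6,"ty":0.98,"tz":0.58},{"gripper":0.6,"ty":0.98,"tz":0.58},{"gripper":0.6,"ax":-0.75},{"gripper":0.6,"ax":-0.75}]}}

```text
invalid input
```

```bash
cat >> h.py <<'E'
from scipy.spatial.transform import Rotation as R
def rep(target=None):
    s=telemetry.get_state();M=R.from_euler('xyz',s['ee_rot']).as_matrix()
    print('t',s['t'],'q',np.round(s['q'],3),'tcp',np.round(s['eef_pos'],4),'zhead',np.degrees(np.arctan2(M[1,2],M[0,2])),'w',s['width'],'F',np.round(s['force'],1),'M',np.round(s['moment'],2))
    print('toolx',np.round(M[:,0],3))
    if target is not None: print('need units',np.round(M.T@(np.array(target)-s['eef_pos'])/.025,2))
E
python3 - <<'E'
from h import *
rep([.582,.194,.322]); save('side','side2'); save('top','top2')
E
```

```text
t 0.3 q [ 1.477  0.359  0.012 -0.    -1.224 -0.288] tcp [0.2515 0.6263 0.4043] zhead -111.87767087259482 w 0.08746314401582753 F [-0.2 -0.5 -0.2] M [-0.03 -0.02 -0.01]
toolx [-0.    -0.001 -1.   ]
need units [ 3.3  18.71 11.12]
```

View pics/side2.png

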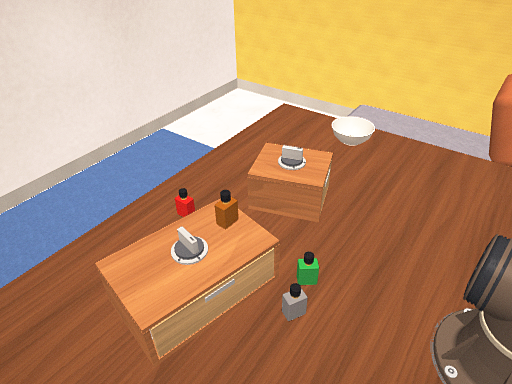

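The scene is unchanged, since the call was refused. I'll send rows with every field filled in.

Call:
{"method": "play_rows", "body": {"steps": [{"gripper":0.6,"tx":0,"ty":0.98,"tz":0.58,"ax":0,"ay":0,"az":0},{"gripper":0.6,"tx":0,"ty":0.98,"tz":0.58,"ax":0,"ay":0,"az":0},{"gripper":0.6,"tx":0,"ty":0.98,"tz":0.58,"ax":0,"ay":0,"az":0},{"gripper":0.6,"tx":0,"ty":0.98,"tz":0.58,"ax":0,"ay":0,"az":0},{"gripper":0.6,"tx":0,"ty":0.98,"tz":0.58,"ax":0,"ay":0,"az":0},{"gripper":0.6,"tx":0,"ty":0.98,"tz":0.58,"ax":0,"ay":0,"az":0},{"gripper":0.6,"tx":0,"ty":0.98,"tz":0.58,"ax":0,"ay":0,"az":0},{"gripper":0.6,"tx":0,"ty":0.98,"tz":0.58,"ax":0,"ay":0,"az":0},{"gripper":0.6,"tx":0,"ty":0.98,"tz":0.58,"ax":0,"ay":0,"az":0},{"gripper":0.6,"tx":0,"ty":0.98,"tz":0.58,"ax":0,"ay":0,"az":0},{"gripper":0.6,"tx":0,"ty":0.98,"tz":0.58,"ax":0,"ay":0,"az":0},{"gripper":0.6,"tx":0,"ty":0.98,"tz":0.58,"ax":0,"ay":0,"az":0},{"gripper":0.6,"tx":0,"ty":0.98,"tz":0.58,"ax":0,"ay":0,"az":0},{"gripper":0.6,"tx":0,"ty":0.98,"tz":0.58,"ax":0,"ay":0,"az":0},{"gripper":0.6,"tx":0,"ty":0.98,"tz":0.58,"ax":0,"ay":0,"az":0},{"gripper":0.6,"tx":0,"ty":0.98,"tz":0.58,"ax":0,"ay":0,"az":0},{"gripper":0.6,"tx":0,"ty":0.98,"tz":0.58,"ax":0,"ay":0,"az":0},{"gripper":0.6,"tx":0,"ty":0.98,"tz":0.58,"ax":0,"ay":0,"az":0},{"gripper":0.6,"tx":0,"ty":0,"tz":0,"ax":-0.75,"ay":0,"az":0},{"gripper":0.6,"tx":0,"ty":0,"tz":0,"ax":-0.75,"ay":0,"az":0}]}}

```text
t: 2.07
eef_pos: [0.5644, 0.2183, 0.4045]
ee_rot: [-0.469, 1.57, -2.264]
force: [-0.4, -0.2, -0.5]
width: 0.0528
```

```bash
python3 - <<'E'
from h import *
rep([.582,.194,.322]); save('side','side3'); save('top','top3')
E
```

```text
t 2.0667 q [ 0.692  0.245 -0.149  0.    -1.177  0.655] tcp [0.5644 0.2183 0.4045] zhead -102.8387155344235 w 0.052760152468755275 F [-0.4 -0.2 -0.5] M [0.01 0.06 0.04]
toolx [-0. -0. -1.]
need units [3.3  0.9  0.79]
```

View pics/side3.png

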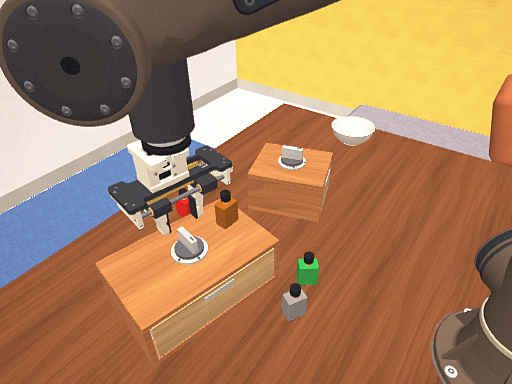

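The gripper is over the bin with its jaw axis parallel to the bin's long side. The bottle (227,210) and the knob (188,243) haven't moved. I'll finish the sideways move first, then check before descending.

Call:
{"method": "play_rows", "body": {"steps": [{"gripper":0.6,"tx":0.3,"ty":0.45,"tz":0.4,"ax":0,"ay":0,"az":0},{"gripper":0.6,"tx":0.3,"ty":0.45,"tz":0.4,"ax":0,"ay":0,"az":0},{"gripper":0.6,"tx":0,"ty":0,"tz":0,"ax":0,"ay":0,"az":0}]}}

```text
t: 2.42
eef_pos: [0.5813, 0.1942, 0.3882]
ee_rot: [-0.789, 1.569, -2.588]
force: [-0.6, 0.1, -0.2]
width: 0.0526
```

```bash
python3 - <<'E'
from h import *
rep([.582,.194,.324]); im=save('side','side4'); save('top','top4')
a=cv2.resize(im[120:290,90:290,::-1],None,fx=3.5,fy=3.5,interpolation=cv2.INTER_CUBIC);cv2.imwrite('pics/s4z.png',a)
E
```

```text
t 2.4167 q [ 0.641  0.269 -0.155 -0.    -1.149  0.702] tcp [0.5813 0.1942 0.3882] zhead -103.07380587587943 w 0.052632207135617844 F [-0.6  0.1 -0.2] M [-0.02  0.01  0.03]
toolx [-0.002 -0.001 -1.   ]
need units [ 2.57  0.03 -0.  ]
```

View pics/s4z.png

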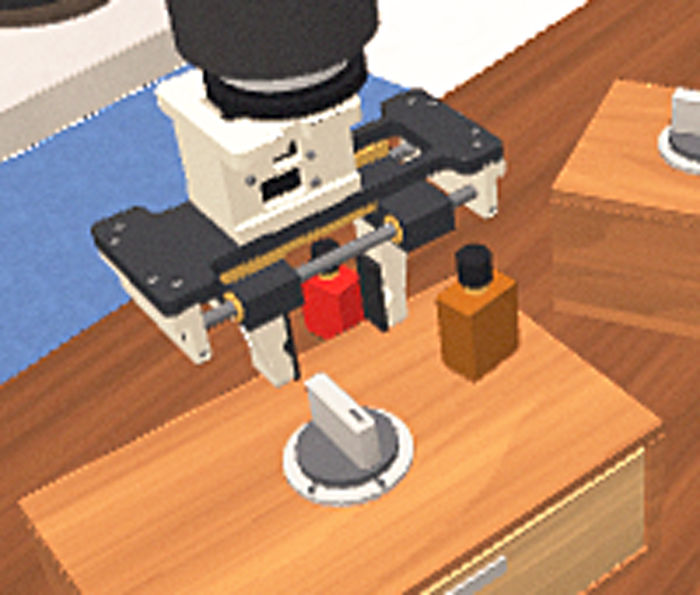

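View pics/top4.png

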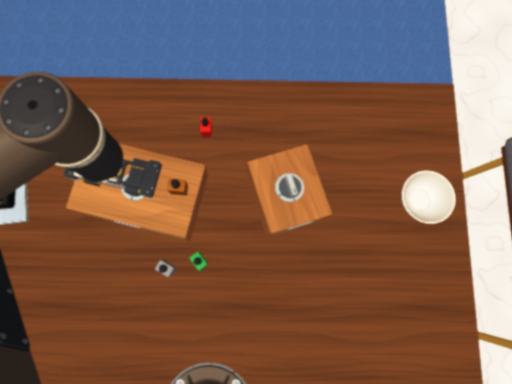

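```bash
python3 - <<'E'
from h import *
h=np.radians(-103);u=np.array([np.cos(h),np.sin(h)]);c=np.array([.5813,.1942])
for sg in(-1,1):
    r,k=proj('side',np.r_[c+sg*u*.0265,.210]);print('tip zoom',(k-90)*3.5,(r-120)*3.5)
for sg in(-1,1):
    r,k=proj('side',np.r_[c+sg*u*.0965,.276]);print('body end zoom',(k-90)*3.5,(r-120)*3.5)
print(finder.pinpoint('perfume','side')[:3]); print(finder.pinpoint('perfume','top')[:4])
# cap top of amber: zoom (473,252)
print('cap',onz('side',120+252/3.5,90+473/3.5,.204), 'top cap', onz('top',145+194/5,75+502/5,.204))
E
```

```text
tip zoom 289.2188280014641 367.77706566790175
tip zoom 372.01508988354857 324.0396763228565
body end zoom 141.47420038796687 332.6195195171846
body end zoom 464.7028037707664 177.42435428368233
[{'location': [223.3, 230.2], 'confidence': 0.84}, {'location': [282.1, 308.5], 'confidence': 0.74}, {'location': [307.3, 295.2], 'confidence': 0.65}]
[{'location': [189.4, 177.1], 'confidence': 0.87}, {'location': [261.4, 198.1], 'confidence': 0.74}, {'location': [131.3, 208.2], 'confidence': 0.72}, {'location': [267.0, 168.6], 'confidence': 0.55}]
cap [0.57605731 0.08007113 0.204     ] top cap [0.57323341 0.07946089 0.204     ]
```

Projected fingertips match the picture, and the body should pass about 8 mm above the bottle cap. Descending so the grasp point ends near z = 0.166.

Call:
{"method": "play_rows", "body": {"steps": [{"gripper":0.6,"tx":0.5,"ty":0,"tz":0,"ax":0,"ay":0,"az":0},{"gripper":0.6,"tx":0.5,"ty":0,"tz":0,"ax":0,"ay":0,"az":0},{"gripper":0.6,"tx":0.5,"ty":0,"tz":0,"ax":0,"ay":0,"az":0},{"gripper":0.6,"tx":0.5,"ty":0,"tz":0,"ax":0,"ay":0,"az":0},{"gripper":0.6,"tx":0.4,"ty":0,"tz":0,"ax":0,"ay":0,"az":0},{"gripper":0.6,"tx":0,"ty":0,"tz":0,"ax":0,"ay":0,"az":0}]}}

```text
t: 3.12
eef_pos: [0.5802, 0.1956, 0.3278]
ee_rot: [-0.901, 1.568, -2.697]
force: [0.4, 0.6, -0.0]
width: 0.0525
```

```bash
python3 - <<'E'
from h import *
rep([.582,.194,.325]); im=save('side','side5')
a=cv2.resize(im[120:290,90:290,::-1],None,fx=3.5,fy=3.5,interpolation=cv2.INTER_CUBIC);cv2.imwrite('pics/s5z.png',a)
E
```

```text
t 3.1167 q [ 6.440e-01  3.160e-01 -2.350e-01 -1.000e-03 -1.023e+00  7.030e-01] tcp [0.5802 0.1956 0.3278] zhead -102.88129047233173 w 0.052531300422405176 F [ 0.4  0.6 -0. ] M [-0.05  0.11 -0.07]
toolx [-0.003 -0.001 -1.   ]
need units [0.11 0.08 0.05]
```

View pics/s5z.png

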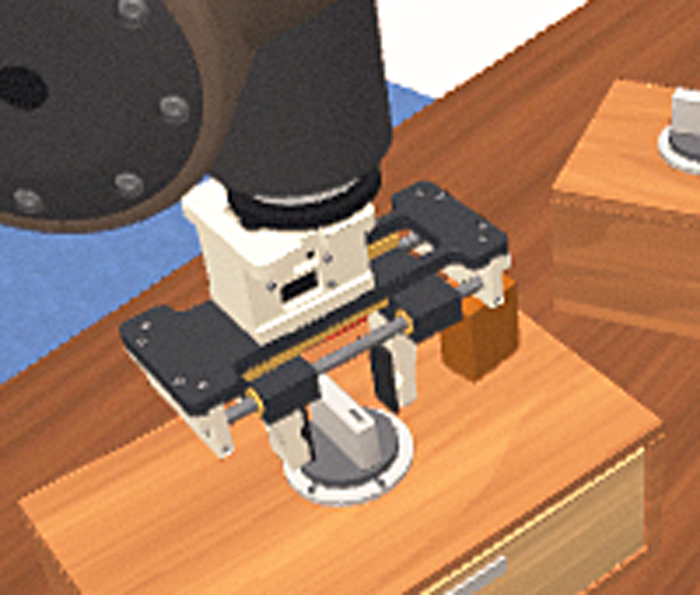

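The fingers straddle the bar. The right bracket is above and beside the bottle cap, and no contact force shows. I'll go down about 3 mm and close.

Call:
{"method": "play_rows", "body": {"newtons": 35, "steps": [{"gripper":0.6,"tx":0.1,"ty":0.05,"tz":0,"ax":0,"ay":0,"az":0},{"gripper":0.3,"tx":0,"ty":0,"tz":0,"ax":0,"ay":0,"az":0},{"gripper":0.3,"tx":0,"ty":0,"tz":0,"ax":0,"ay":0,"az":0},{"gripper":0,"tx":0,"ty":0,"tz":0,"ax":0,"ay":0,"az":0},{"gripper":0,"tx":0,"ty":0,"tz":0,"ax":0,"ay":0,"az":0},{"gripper":0,"tx":0,"ty":0,"tz":0,"ax":0,"ay":0,"az":0},{"gripper":0,"tx":0,"ty":0,"tz":0,"ax":0,"ay":0,"az":0},{"gripper":0,"tx":0,"ty":0,"tz":0,"ax":0,"ay":0,"az":0}]}}

```text
t: 3.83
eef_pos: [0.5821, 0.1942, 0.3273]
ee_rot: [-0.145, 1.569, -1.94]
force: [-0.8, -2.5, 0.1]
width: 0.0139
```

```bash
python3 - <<'E'
from h import *
rep([.582,.194,.325])
E
```

```text
t 3.8333 q [ 6.400e-01  3.180e-01 -2.340e-01  1.000e-03 -1.021e+00  7.050e-01] tcp [0.5821 0.1942 0.3273] zhead -102.878031917063 w 0.013871568673021755 F [-0.8 -2.5  0.1] M [-0.78 -0.05  0.06]
toolx [-0.001 -0.002 -1.   ]
need units [ 0.09 -0.    0.01]
```

Gripped at 13.9 mm, which matches the bar, with low lateral force. Turning clockwise (+ax) 48° first.

Call:
{"method": "play_rows", "body": {"steps": [{"gripper":0,"tx":0,"ty":0,"tz":0,"ax":0.6,"ay":0,"az":0},{"gripper":0,"tx":0,"ty":0,"tz":0,"ax":0.6,"ay":0,"az":0},{"gripper":0,"tx":0,"ty":0,"tz":0,"ax":0.8,"ay":0,"az":0},{"gripper":0,"tx":0,"ty":0,"tz":0,"ax":0.8,"ay":0,"az":0},{"gripper":0,"tx":0,"ty":0,"tz":0,"ax":0.8,"ay":0,"az":0},{"gripper":0,"tx":0,"ty":0,"tz":0,"ax":0.8,"ay":0,"az":0},{"gripper":0,"tx":0,"ty":0,"tz":0,"ax":0.8,"ay":0,"az":0},{"gripper":0,"tx":0,"ty":0,"tz":0,"ax":0.8,"ay":0,"az":0},{"gripper":0,"tx":0,"ty":0,"tz":0,"ax":0.8,"ay":0,"az":0},{"gripper":0,"tx":0,"ty":0,"tz":0,"ax":0.8,"ay":0,"az":0},{"gripper":0,"tx":0,"ty":0,"tz":0,"ax":0.4,"ay":0,"az":0},{"gripper":0,"tx":0,"ty":0,"tz":0,"ax":0,"ay":0,"az":0}]}}

```text
t: 4.83
eef_pos: [0.5829, 0.1954, 0.3273]
ee_rot: [3.122, 1.569, 0.486]
force: [4.5, 0.5, -3.5]
width: 0.014
```

```bash
python3 - <<'E'
from h import *
rep([.582,.194,.325])
im=save('side','side6')
a=cv2.resize(im[120:320,90:320,::-1],None,fx=3,fy=3,interpolation=cv2.INTER_CUBIC);cv2.imwrite('pics/s6z.png',a)
E
```

```text
t 4.8333 q [ 0.641  0.319 -0.232  0.    -1.017 -0.135] tcp [0.5829 0.1954 0.3273] zhead -150.99373820534586 w 0.014036239518919476 F [ 4.5  0.5 -3.5] M [ 0.47 -1.76 -0.25]
toolx [ 0.002  0.001 -1.   ]
need units [0.09 0.03 0.06]
```

View pics/s6z.png

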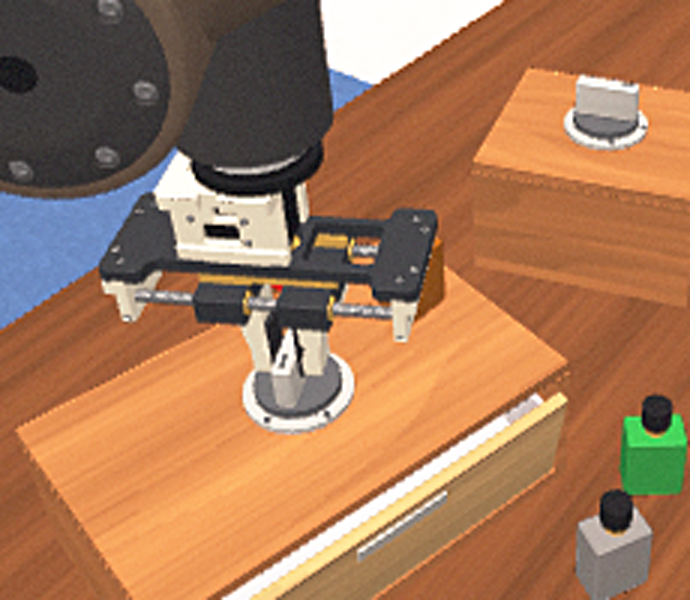

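The bar and gripper turned together 48°, past halfway, and the front panel is tilting out. The bottle still stands behind the gripper at about (430,280). Turning the remaining 21°.

Call:
{"method": "play_rows", "body": {"steps": [{"gripper":0,"tx":0,"ty":0,"tz":0,"ax":0.7,"ay":0,"az":0},{"gripper":0,"tx":0,"ty":0,"tz":0,"ax":0.7,"ay":0,"az":0},{"gripper":0,"tx":0,"ty":0,"tz":0,"ax":0.7,"ay":0,"az":0},{"gripper":0,"tx":0,"ty":0,"tz":0,"ax":0.7,"ay":0,"az":0},{"gripper":0,"tx":0,"ty":0,"tz":0,"ax":0.7,"ay":0,"az":0},{"gripper":0,"tx":0,"ty":0,"tz":0,"ax":0,"ay":0,"az":0},{"gripper":0,"tx":0,"ty":0,"tz":0,"ax":0,"ay":0,"az":0}]}}

```text
t: 5.47
eef_pos: [0.5835, 0.1956, 0.3274]
ee_rot: [-2.882, 1.567, 0.403]
force: [9.2, 1.4, -5.4]
width: 0.0135
```

```bash
python3 - <<'E'
from h import *
rep([.582,.194,.325])
E
```

```text
t 5.4667 q [ 6.410e-01  3.190e-01 -2.320e-01  1.000e-03 -1.016e+00 -4.970e-01] tcp [0.5835 0.1956 0.3274] zhead -171.7609369655508 w 0.013482711067930269 F [ 9.2  1.4 -5.4] M [ 0.61 -3.27 -0.07]
toolx [ 0.003  0.001 -1.   ]
need units [0.1  0.06 0.07]
```

Turned 68.9° in total (1.2 rad). Now I release and lift straight up.

Call:
{"method": "play_rows", "body": {"steps": [{"gripper":0.6,"tx":0,"ty":0,"tz":0,"ax":0,"ay":0,"az":0},{"gripper":0.6,"tx":0,"ty":0,"tz":0,"ax":0,"ay":0,"az":0},{"gripper":0.6,"tx":0,"ty":0,"tz":0,"ax":0,"ay":0,"az":0},{"gripper":0.6,"tx":0,"ty":0,"tz":0,"ax":0,"ay":0,"az":0},{"gripper":0.6,"tx":0,"ty":0,"tz":0,"ax":0,"ay":0,"az":0},{"gripper":0.6,"tx":-0.4,"ty":0,"tz":0,"ax":0,"ay":0,"az":0},{"gripper":0.6,"tx":-0.8,"ty":0,"tz":0,"ax":0,"ay":0,"az":0},{"gripper":0.6,"tx":-0.8,"ty":0,"tz":0,"ax":0,"ay":0,"az":0},{"gripper":0.6,"tx":-0.8,"ty":0,"tz":0,"ax":0,"ay":0,"az":0},{"gripper":0.6,"tx":-0.8,"ty":0,"tz":0,"ax":0,"ay":0,"az":0},{"gripper":0.6,"tx":-0.8,"ty":0,"tz":0,"ax":0,"ay":0,"az":0},{"gripper":0.6,"tx":0,"ty":0,"tz":0,"ax":0,"ay":0,"az":0}]}}

```text
t: 6.47
eef_pos: [0.5828, 0.1951, 0.4428]
ee_rot: [-2.889, 1.564, 0.395]
force: [-0.2, -1.0, 1.9]
width: 0.0525
```

```bash
python3 - <<'E'
from h import *
rep(); save('top','top7')
im=save('side','side7')
a=cv2.resize(im[120:380,90:350,::-1],None,fx=2.3,fy=2.3,interpolation=cv2.INTER_CUBIC);cv2.imwrite('pics/s7z.png',a)
# bar angle hypotheses in side view at z=.168
for t in (60,68.75,75):
  y=np.radians(167-t);u=np.array([np.cos(y),np.sin(y)])
  print(t,[tuple(np.round([(k-90)*2.3,(r-120)*2.3])) for r,k in (proj('side',np.r_[np.array([.582,.1945])+s*.028*u,.168]) for s in(1,-1))])
print(finder.pinpoint('perfume','side')[:3])
E
```

```text
t 6.4667 q [ 0.641  0.236 -0.074  0.002 -1.254 -0.499] tcp [0.5828 0.1951 0.4428] zhead -171.8275628888358 w 0.05247326904801105 F [-0.2 -1.   1.9] M [ 0.12 -0.13  0.02]
toolx [ 0.007  0.003 -1.   ]
60 [(np.float64(208.0), np.float64(286.0)), (np.float64(238.0), np.float64(242.0))]
68.75 [(np.float64(203.0), np.float64(285.0)), (np.float64(242.0), np.float64(244.0))]
75 [(np.float64(201.0), np.float64(283.0)), (np.float64(245.0), np.float64(245.0))]
[{'location': [310.9, 296.0], 'confidence': 0.81}, {'location': [280.3, 308.1], 'confidence': 0.73}, {'location': [213.5, 184.7], 'confidence': 0.73}]
```

View pics/s7z.png

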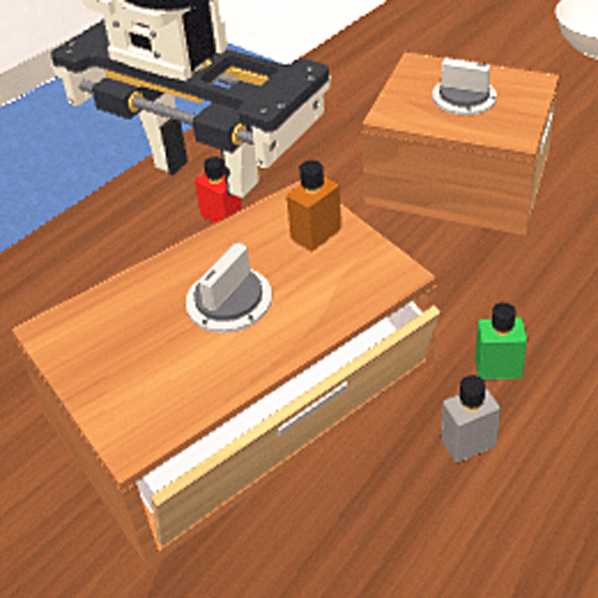

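View pics/top7.png

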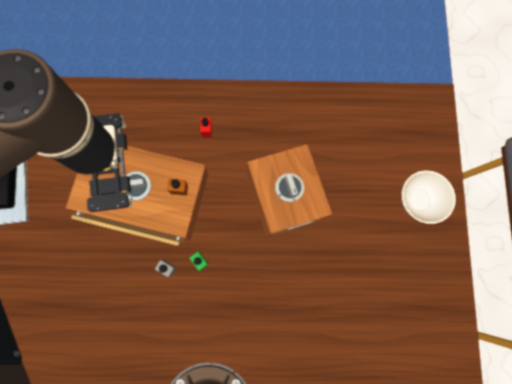

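The bar now runs from (205,285) to (242,247), which matches the projection for 1.2 rad. The panel is open, the amber bottle hasn't moved (top view 177,187), and the narrow knob is unchanged. The gripper is clear.

```bash
python3 -c "
from h import *
job_done()"
```

```text
the job is handed in; nothing more can be done
```

The wide bin's knob is turned to its open position, its front panel has swung out, and the job is handed in. I gripped the bar at 35 N, turned it clockwise 68.9° (about 1.2 rad), released it and lifted clear at about 6.5 s.

Last checks:
- **Knob and panel:** after release the bar lines up with its projected 1.2 rad position, and the front panel is tilted out.
- **Perfume bottle:** it is at the same pixel position in the top view as at the start (177,187). The gripper's body was planned to pass about 8 mm above its cap. In the final side picture the network's top three hits were all look-alikes, so I confirmed the bottle by eye.
- **Narrow bin:** its knob looks unchanged.
- **Forces:** the highest force I read was about 11 N, while holding the turned knob. It was close to zero once the arm was clear.

One call disagreed: my first move was refused because its rows left out fields. Nothing moved, and I resent it complete.

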